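Unlock the two-dial case on the assembly bench

TASK

Unlock the blue case: bring the left dial to 3 and the right dial to 7, and since the lock is worn, feel around each number for the spot where the orange pin next to that dial snaps in. Then draw the red bolt handle all the way back towards the front of the case and let go. Be gentle: force neither a dial against its pin nor the bolt while it is locked, and leave the tin on the lid and the other things on the bench where they are.

Things in the scene. Friction and masses are not known exactly. Their poses are not given: they have to be found in the camera images.
- case: Blue case fixed to the bench, 290 x 250 mm; its flat top (deck) is 70 mm up. Origin: on the bench, midway between the dials; x from the case's front to its rear, y to its left, z up. It spans x -125 to 165 mm. In its frame the left dial is at (0, 68) mm, the right at (0, -68), the bolt along x at y = 0 under guides 16 mm high. The lid that the bolt locks is the part of the top beyond x = 88.
- dial_left_grip (a point): Point on the left dial's vertical axis, 40 mm above the deck: a good TCP height. Black numbered skirt, radius 36 mm, its top 16.5 mm above the deck; on it a round aluminium knob, radius 18 mm, from 16.5 to 46.5 mm above the deck, to be gripped from above at any yaw.
- dial_left (a joint): Left dial's angle, rad, growing clockwise seen from above. Digit n is at the red index on the deck (-x side of the dial) at 0.6283 n: 3 is at 1.885. Starts at 0.75 to 1.4. Friction 0.2 Nm. Worn: the pin snaps in somewhere within 0.2 rad either side of the digit, in a slot with about 0.07 rad of play, and then stops the dial. 0 has a red tick, in line with the red line on the knob.
- dial_right_grip (a point): The same point on the right dial, which is built like the left one.
- dial_right (a joint): Right dial's angle, rad, also growing clockwise seen from above; 7 is at 4.398, and its pin too snaps in within 0.2 rad either side. Starts at 4.9 to 5.55, so it has to be turned anticlockwise.
- pin_left: Orange spring pin (3.5 N) on the deck, 8 mm wide, between bolt and left dial. Origin: its dial end; in the case's frame at (0, 38, 70) mm while it rides on the dial and blocks the bolt, (0, 46, 70) once snapped in. More than 12 N on it breaks it: turning the dial on with over 0.5 Nm against the snapped-in pin, or pulling the bolt against it. Near the digit turn in small steps (0.03 rad).
- pin_right: The right dial's pin, the mirror image: origin at (0, -38, 70) mm in the case's frame while riding, (0, -46, 70) once snapped in.
- bolt_grip (a point): Grip point on the bolt's red upright handle, 36 mm above the deck (a good TCP height), at (-85, 0) mm in the case's frame when shut. The handle is 10 mm thick along the case's x, 26 mm wide along y, and stands from 11 to 45 mm above the deck.
- bolt (a joint): How far the bolt is drawn towards the case's front (along the case's -x), m: 0 shut, 0.032 at its end stop. About 5 N of friction; it stays where it is left. While a pin blocks it, it moves only about 1.5 mm.
- bit_tin: Yellow round tin, 44 mm across, 30 mm high, standing loose on the case's lid, 120 to 140 mm behind the case's origin. Origin: centre of its underside. Leave it standing there.
- screw_bin: Blue open bin with screws, 150 x 110 x 65 mm, right of the case. Leave it.
- driver: Orange and black electric screwdriver, lying along its x, about 255 mm long, 36 mm high, left of the case. Leave it.
- jig: Aluminium block with a black phone frame on top, 90 x 75 x 60 mm, at the far left. Leave it.
- tape_core: Cardboard ring, 80 mm across, 20 mm high, near right. Leave it.
Things that resemble listed ones, but are neither listed nor needed, are in the scene too. Of the things that look like the bit_tin, the middle-sized one is meant.

How it is judged:
On the way:
1. both orange pins have snapped in, the bolt still shut (y of pin_left in the frame of case above 0.0435 m and y of pin_right in the frame of case below -0.0435 m and value of joint bolt below 0.006 m), for 0.2 s.
At the end, for the whole second after the job is handed in: The bolt is drawn at least 27 mm and at rest, both pins are snapped in, the left dial stands within 0.25 rad of 3 and the right dial within 0.25 rad of 7, and the tin stands upright on the lid (value of joint bolt above 0.027 m and velocity of joint bolt below 0.01 m/s and value of joint dial_left between 1.635 and 2.135 rad and value of joint dial_right between 4.148 and 4.648 rad and y of pin_left in the frame of case above 0.0435 m and y of pin_right in the frame of case below -0.0435 m and angle between bit_tin's own z axis and vertical below 0.1 rad); the robot touches nothing.
It fails at once if the left dial is forced against its snapped-in pin, or the bolt against the left pin, with more than 12 N, or that pin is otherwise loaded with more than 30 N ((contact force between pin_left and anything else above 12 N and (y of pin_left in the frame of case above 0.0448 m or value of joint bolt above 0.001 m)) or contact force between pin_left and anything else above 30 N).
It fails at once if the right dial is forced against its snapped-in pin, or the bolt against the right pin, with more than 12 N, or that pin is otherwise loaded with more than 30 N ((contact force between pin_right and anything else above 12 N and (y of pin_right in the frame of case below -0.0448 m or value of joint bolt above 0.001 m)) or contact force between pin_right and anything else above 30 N).
It fails at once if the tin on the lid is moved by more than 20 mm (distance of bit_tin from where it was at the start of the episode above 0.02 m).
It fails at once if a thing on the bench is moved by more than 30 mm (distance of any of screw_bin, driver, jig, tape_core from where it was at the start of the episode above 0.03 m).
It also fails if it takes over 64 s, if anything falls off the work surface, if the arm or the gripper's body presses on something with over 40 N, if the wrist force passes 120 N, or if a joint passes its speed limit or range.

ROBOT

A 6-joint arm with a two-finger parallel gripper is mounted at the origin on the work surface. World frame = base frame: x ahead of the robot, y to its left, z up, the work surface at z = 0. Lengths are in m, angles in rad, forces in N, time in s.
With the tool pointing down it reaches from about 0.35 to 0.8 m from the base axis. Payload 7.3 kg.
Tool frame: the origin (TCP) lies between the finger pads, 19 mm behind the fingertips; this is the grasp point; z points along the fingers, y is the line along which they close (so a half turn about z gives the same grasp; the last joint's range is limited). The gripper opens to 85 mm and grips with 20 to 120 N. Pads are 22 mm wide; open, the fingers measure 114 mm over their backs; the gripper's body (76 mm by 85 mm) begins 54 mm behind the grasp point. The pads swing forward as they close: fully open they stand 13 mm farther back than shut.
Start: joints at [-1.308, 0.342, 1.524, -0, 1.275, -0.146], TCP at [0.209, -0.482, 0.25] pointing down, gripper open.
Joint ranges: [-2.53, 2.53], [-0.77, 2.02], [0.04, 2.7], [-1, 4.14], [0.28, 2.66], [-3.11, 3.11]. Speed limits (rad/s): [2.57, 2.57, 3.14, 3.14, 3.14, 3.14].

INTERFACE

Orientations are given as a unit quaternion [x, y, z, w].
In Python, from workcell import r, command_gripper, optics gives the robot as it stands. The module is installed in compiled form; this text tells all that it offers. Calls block until the motion is done:
- r.reach(position, orientation): joint-space move of the TCP to a pose.
- r.move_straight(position, orientation=None, speed=0.15, max_force=None): straight line of the TCP; orientation=None keeps the orientation; speed is the mean speed in m/s. With max_force (N) it stops when the force on the tool has changed by that much, and returns True; else False.
- r.movej(angles): joint-space move.
- command_gripper(opening, force=None): finger opening in m; force is the grip in N (None keeps the last); returns when the fingers have stopped.
- r.hold(seconds).
- r.solve_ik(position, orientation): joint angles nearest the present ones, or None.
- r.read_state(): the state.
- optics.get_image(name): name is "scene" or "top"; returns (picture, depth): 400x640x3 uint8, red, green, blue; 400x640 float32, m along the optical axis (not along the pixel's ray), 0 where there is no reading.
- optics.camera_model(name): a dict with "K" (3x3 intrinsics, pixels), "k1" (the pictures are not rectified: a ray, as slopes to the right and down, at radius r is drawn at 1 + k1 r^2 times it, then the intrinsics apply), "R" (3x3) and "t" (3): a world point X has camera coordinates R X + t. Camera axes: x right, y down, z forward; pixel columns grow to the right and rows downward; lengths in m; the calibration is good to about 2 mm. A picture is of the moment at which its call begins. camera_model takes no time and is no camera call.
A pose or a line that the arm cannot do raises r.PlanningError and nothing moves.
- r.finish_job(): hands the job in; it is judged then, once.
The state is a dict: "time_s": time; "joint_positions": joint angles; "dq": joint speeds; "tau": joint torques, N m; "eef_pos": TCP position; "eef_rot": TCP orientation; "contact_force": force on the tool from outside, world axes, zero at the start; "torque": the same for the moment, N m; "grip_width": finger opening in m; "grip_force": force on a finger pad.
Only numpy, scipy, OpenCV 4.12 (cv2) and the standard library are available. Lean on these libraries where they do the work, as an engineer would, in place of code of your own. Each camera call takes 0.05 s, during which the arm holds its last target. There are 200 camera calls.

## Working session

There is one attempt and no reset: what is moved stays moved. The work goes in short steps, each a Python script; the robot and the scene stay as the last script left them, time stands still between calls to the robot, and variables do not carry over. Pictures are saved under pics/ and viewed, at most 10 in all, crops included, and the job is handed in when it is done.

```bash
mkdir -p pics; ls; python3 - <<'E'
from workcell import r, command_gripper, optics
import cv2, numpy as np
np.set_printoptions(precision=4,suppress=True)
for n in("scene","top"):
    p,d=optics.get_image(n); cv2.imwrite(f"pics/{n}0.png",p[:,:,::-1]); np.savez(f"{n}0.npz",p=p,d=d)
    m=optics.camera_model(n); print(n,m, "C",-np.array(m["R"]).T@np.array(m["t"]))
s=r.read_state(); print(s)
E
```

```text
pics
scene {'K': array([[439.396 ,   0.    , 316.8071],
       [  0.    , 439.396 , 199.0497],
       [  0.    ,   0.    ,   1.    ]]), 'k1': 0.03743908268695095, 'R': array([[ 0.8107,  0.5854, -0.0142],
       [ 0.4138, -0.5899, -0.6934],
       [-0.4143,  0.5562, -0.7204]]), 't': array([-0.4583, -0.1536,  1.5231])} C [ 1.066  -0.6695  0.9842]
top {'K': array([[381.3408,   0.    , 317.3285],
       [  0.    , 381.3408, 203.0736],
       [  0.    ,   0.    ,   1.    ]]), 'k1': -0.004733081580315084, 'R': array([[ 0.0251, -0.9996, -0.0152],
       [-0.9839, -0.022 , -0.1775],
       [ 0.1771,  0.0194, -0.984 ]]), 't': array([0.0215, 0.5722, 1.1768])} C [0.354  0.0112 1.2599]
{'time_s': 0.1, 'joint_positions': array([-1.308 ,  0.3427,  1.5249, -0.    ,  1.2754, -0.146 ]), 'dq': array([ 0.0021, -0.0001, -0.0032, -0.0001, -0.0007,  0.0007]), 'tau': array([  0.0017, -43.4447, -24.6491,  -0.0001,   0.0047,   0.    ]), 'eef_pos': array([ 0.2086, -0.4814,  0.2494]), 'eef_rot': array([ 0.9792,  0.203 , -0.    , -0.0007]), 'contact_force': array([-0.0364,  0.0338,  0.3112]), 'torque': array([-0.0296,  0.0145,  0.0189]), 'grip_force': 0.0, 'grip_width': 0.08504869127741788}
```

View pics/top0.png

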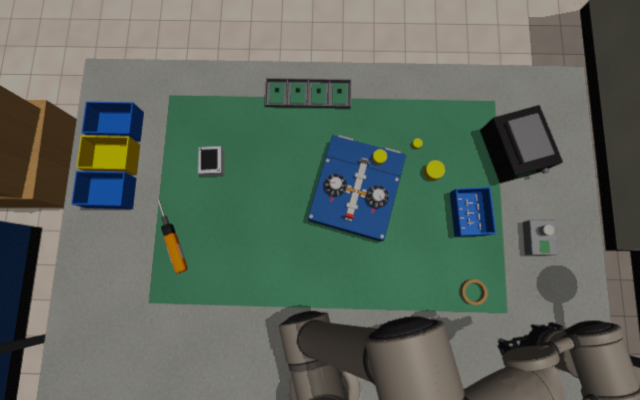

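View pics/scene0.png

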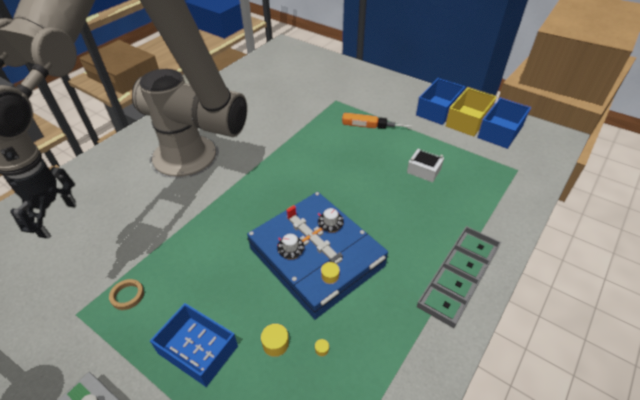

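The top view shows the case with its left dial at (335,185), right dial at (377,197), red handle at (348,215) and orange pins near (355,190). Tin candidates are the one on the lid at (380,157), a small one at (417,143) and a large one at (435,170). I choose the lid one, which is middle-sized. Other blue bins are at left (110,120) and (105,190); screw_bin is at (473,212), right of the case. Everything else is clear of the work.

```bash
cat > h.py <<'E'
from workcell import r, command_gripper, optics
import cv2, numpy as np
np.set_printoptions(precision=4,suppress=True)
def norm(m,uv):
    D=np.array([m["k1"],0,0,0,0.])
    return cv2.undistortPoints(np.float64(uv).reshape(-1,1,2),m["K"],D).reshape(-1,2)
def ray(n,uv):
    m=optics.camera_model(n);x=norm(m,uv);d=np.c_[x,np.ones(len(x))]@m["R"]
    return -m["R"].T@m["t"],d
def plane(n,uv,z):
    c,d=ray(n,uv);return c+d*((z-c[2])/d[:,2])[:,None]
def tri(ua,ub):
    (c1,d1),(c2,d2)=ray("top",[ua]),ray("scene",[ub]);d1=d1[0];d2=d2[0]
    s=np.linalg.lstsq(np.c_[d1,-d2],c2-c1,rcond=None)[0]
    a,b=c1+s[0]*d1,c2+s[1]*d2;return (a+b)/2,np.linalg.norm(a-b)
def cloud(n,d):
    v,u=np.mgrid[:400,:640];m=optics.camera_model(n)
    x=norm(m,np.c_[u.ravel(),v.ravel()]);P=np.c_[x,np.ones(len(x))]*d.reshape(-1,1)
    return ((P-m["t"])@m["R"]).reshape(400,640,3)
def proj(n,X):
    m=optics.camera_model(n);return cv2.projectPoints(np.float64(X).reshape(-1,1,3),cv2.Rodrigues(m["R"])[0],m["t"],m["K"],np.array([m["k1"],0,0,0,0.]))[0].reshape(-1,2)
E
python3 - <<'E'
from h import *
out={}
for n,(x0,y0,x1,y1) in dict(top=(295,120,420,255),scene=(235,180,400,325)).items():
    f=np.load(n+"0.npz");p,d=f["p"],f["d"];W=cloud(n,d)
    hsv=cv2.cvtColor(p,cv2.COLOR_RGB2HSV)
    box=np.zeros((400,640),bool);box[y0:y1,x0:x1]=1
    H,S,V=[hsv[...,i].astype(int) for i in range(3)]
    blue=box&(abs(H-110)<12)&(S>120)
    dk=blue&(W[...,2]>.06)&(W[...,2]<.08)
    print(n,"deck z",np.median(W[dk][:,2]),dk.sum())
    # deck region = anything in box with z .06-.13, outline onto plane z=.07
    reg=(box&(d>0)&(W[...,2]>.055)).astype(np.uint8)
    c=max(cv2.findContours(dk.astype(np.uint8),cv2.RETR_EXTERNAL,cv2.CHAIN_APPROX_NONE)[0],key=len)
    X=plane(n,np.vstack([c]).reshape(-1,2),.07)[:,:2]
    (cx,cy),wh,a=cv2.minAreaRect((X*1000).astype(np.float32));print("rect",cx,cy,wh,a)
    for nm,mk in dict(red=((H<6)|(H>174))&(S>140)&(V>60),orange=(abs(H-13)<5)&(S>120),yellow=(abs(H-27)<5)&(S>120)).items():
        k,l,st,ce=cv2.connectedComponentsWithStats((mk&box).astype(np.uint8))
        for i in range(1,k):
            if st[i,4]>1: print(nm,ce[i],st[i],np.median(W[l==i],0))
    kn=box&(W[...,2]>.105)&(W[...,2]<.125)&(S<70)
    k,l,st,ce=cv2.connectedComponentsWithStats(kn.astype(np.uint8))
    for i in range(1,k):
        if st[i,4]>15: print("knob",ce[i],st[i],np.median(W[l==i],0))
p=np.load("top0.npz")["p"][168:225,312:402];cv2.imwrite("pics/c1.png",cv2.resize(p,None,fx=8,fy=8,interpolation=cv2.INTER_CUBIC)[:,:,::-1])
p=np.load("scene0.npz")["p"][190:280,260:360];cv2.imwrite("pics/c2.png",cv2.resize(p,None,fx=6,fy=6,interpolation=cv2.INTER_CUBIC)[:,:,::-1])
E
```

```text
top deck z 0.06920110097827387 5040
rect 625.4183349609375 -90.44241333007812 (247.71737670898438, 289.9018249511719) 75.3238754272461
red [331.3333 198.3333] [331 198   2   2   3] [ 0.5857 -0.0084  0.0688]
red [372.6667 209.3333] [372 209   2   2   3] [ 0.5527 -0.1411  0.0694]
red [349.1852 215.4074] [346 213   8   5  27] [ 0.5253 -0.0632  0.1131]
orange [346.5 189. ] [346 189   2   1   2] [ 0.6136 -0.0566  0.0805]
orange [352.5    190.1667] [351 189   4   3   6] [ 0.6097 -0.0757  0.0784]
orange [359.5 193. ] [359 193   2   1   2] [ 0.6025 -0.0981  0.0762]
orange [366.  193.5] [366 193   1   2   2] [ 0.6003 -0.1181  0.0811]
yellow [415.9062 143.7031] [412 139   8  10  64] [ 0.7884 -0.2928  0.0204]
yellow [379.2739 156.4713] [373 150  14  14 157] [ 0.7165 -0.157   0.0989]
knob [335.4211 183.2807] [330 178  12  12 114] [ 0.6237 -0.0194  0.1153]
knob [378.0696 195.0348] [372 189  13  13 115] [ 0.5894 -0.1506  0.1153]
scene deck z 0.06892850418612267 5722
rect 631.5446166992188 -96.47518920898438 (251.46726989746094, 291.9478759765625) 75.42826843261719
red [290.9254 211.3433] [287 206   8  12  67] [ 0.5301 -0.0679  0.1059]
orange [317.3913 230.5652] [313 227   9   7  23] [ 0.6155 -0.0658  0.0789]
orange [305.5909 238.3182] [302 236   8   6  22] [ 0.6053 -0.1036  0.0785]
yellow [329.7993 271.6058] [322 262  17  20 274] [ 0.7249 -0.1641  0.0984]
yellow [275. 324.] [272 324   7   1   7] [ 0.681  -0.326   0.0425]
knob [330.1268 214.8732] [323 209  15  13 142] [ 0.6288 -0.0249  0.1145]
knob [289.4025 240.9434] [282 234  15  15 159] [ 0.5949 -0.1568  0.1149]
```

View pics/c1.png

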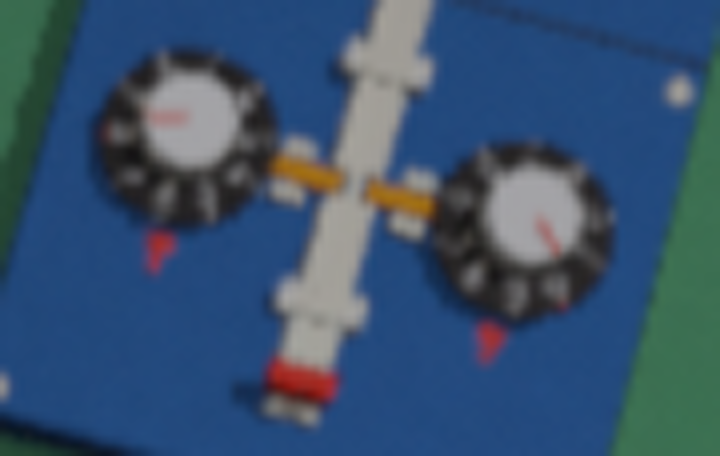

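View pics/c2.png

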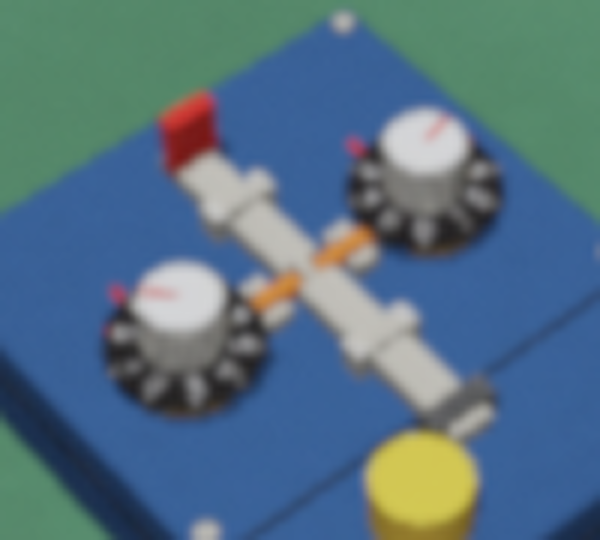

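Crop c1: left dial's red 0 tick at (105,128), pointing image-left, so about 1.35 rad. Right tick at (562,305), so about 5.5 rad. Orange pins lie either side of the bolt, and the handle is at (300,380). Crop c2 confirms this and shows the middle-sized tin on the lid. The two cameras disagree by about 6 mm, so I'll triangulate, then centre on the knob by touch.

```bash
cat >> h.py <<'E'
def Q(yaw):  # tool down, tool y axis along world angle yaw (closing direction)
    f=(yaw+np.pi/2)/2; return np.array([np.cos(f),np.sin(f),0,0])
E
python3 - <<'E'
from h import *
for a,b in [((335.42,183.28),(330.13,214.87)),((378.07,195.03),(289.4,240.94)),((349.2,215.4),(290.9,209.5)),((379.3,156.5),(329.8,269.5))]: print("tri",*tri(a,b))
ya=-.2557;c,s=np.cos(ya),np.sin(ya);R=np.array([[c,-s],[s,c]]);o=np.array([.609,-.088])
for nm,l in dict(L=(0,.068),Rr=(0,-.068),B=(-.085,0)).items():
    p=o+R@l
    for k in range(-6,7):
        yw=ya+k*np.pi/6;q=r.solve_ik([*p,.11 if nm!="B" else .106],Q(yw)); print(nm,p,"rel%d"%(k*30),None if q is None else q)
E
```

```text
tri [ 0.6253 -0.0202  0.1077] 0.0008511585285064264
tri [ 0.591  -0.1521  0.1071] 0.00037797590971320273
tri [ 0.526  -0.064   0.1058] 0.0009337623654275103
tri [ 0.7188 -0.1578  0.0943] 0.0017971070708473174
L [ 0.6262 -0.0222] rel-180 [-0.1577  0.6557  1.404  -0.      1.0819 -3.0436]
L [ 0.6262 -0.0222] rel-150 [-0.1577  0.6557  1.404  -0.      1.0819  2.716 ]
L [ 0.6262 -0.0222] rel-120 [-0.1577  0.6557  1.404  -0.      1.0819  2.1924]
L [ 0.6262 -0.0222] rel-90 [-0.1577  0.6557  1.404  -0.      1.0819  1.6688]
L [ 0.6262 -0.0222] rel-60 [-0.1577  0.6557  1.404  -0.      1.0819  1.1452]
L [ 0.6262 -0.0222] rel-30 [-0.1577  0.6557  1.404  -0.      1.0819  0.6216]
L [ 0.6262 -0.0222] rel0 [-0.1577  0.6557  1.404  -0.      1.0819  0.098 ]
L [ 0.6262 -0.0222] rel30 [-0.1577  0.6557  1.404  -0.      1.0819 -0.4256]
L [ 0.6262 -0.0222] rel60 [-0.1577  0.6557  1.404  -0.      1.0819 -0.9492]
L [ 0.6262 -0.0222] rel90 [-0.1577  0.6557  1.404  -0.      1.0819 -1.4728]
L [ 0.6262 -0.0222] rel120 [-0.1577  0.6557  1.404  -0.      1.0819 -1.9964]
L [ 0.6262 -0.0222] rel150 [-0.1577  0.6557  1
[... 1328 characters left out ...]
 rel-90 [-0.27    0.5122  1.6962 -0.      0.9332  1.5565]
B [ 0.5268 -0.0665] rel-60 [-0.27    0.5122  1.6962 -0.      0.9332  1.0329]
B [ 0.5268 -0.0665] rel-30 [-0.27    0.5122  1.6962 -0.      0.9332  0.5093]
B [ 0.5268 -0.0665] rel0 [-0.27    0.5122  1.6962 -0.      0.9332 -0.0143]
B [ 0.5268 -0.0665] rel30 [-0.27    0.5122  1.6962 -0.      0.9332 -0.5379]
B [ 0.5268 -0.0665] rel60 [-0.27    0.5122  1.6962 -0.      0.9332 -1.0615]
B [ 0.5268 -0.0665] rel90 [-0.27    0.5122  1.6962 -0.      0.9332 -1.5851]
B [ 0.5268 -0.0665] rel120 [-0.27    0.5122  1.6962 -0.      0.9332 -2.1087]
B [ 0.5268 -0.0665] rel150 [-0.27    0.5122  1.6962 -0.      0.9332 -2.6323]
B [ 0.5268 -0.0665] rel180 None
```

```bash
cat >> h.py <<'E'
YA=-.2557
def center(p,z,yaw):
    """touch knob with both open pads along the tool's y; returns the centre along that line"""
    u=np.array([np.cos(yaw),np.sin(yaw),0]);P=np.array([*p,z]);hit=[]
    for sg in(1,-1):
        h=r.move_straight(P+sg*.02*u,speed=.03,max_force=4)
        e=np.array(r.read_state()["eef_pos"]);hit.append((e-P)@u if h else None)
        r.move_straight(P,speed=.08)
    print("hits",hit,"t",r.read_state()["time_s"])
    return None if None in hit else P[:2]+u[:2]*sum(hit)/2
E
python3 - <<'E'
from h import *
p=np.array([.6257,-.0212]);y=YA+np.pi/6
command_gripper(.06,20)
r.reach([*p,.19],Q(y))
r.move_straight([*p,.125],speed=.15); r.move_straight([*p,.11],speed=.05,max_force=5)
s=r.read_state();print(s["eef_pos"],s["contact_force"],s["time_s"],s["grip_width"])
p1=center(p,.11,y);print(p1)
r.reach([*p1,.11],Q(y-np.pi/2))
p2=center(p1,.11,y-np.pi/2);print(p2)
E
```

```text
[ 0.6256 -0.0211  0.1098] [0.5846 0.986  0.7726] 3.7417 0.06016308064924398
hits [np.float64(0.012210625949960387), np.float64(-0.011953841217662606)] t 5.3167
[ 0.6258 -0.0212]
hits [np.float64(0.010358359208980287), np.float64(-0.013899829929524809)] t 8.2833
[ 0.6254 -0.0195]
```

```bash
cat >> h.py <<'E'
BOX=dict(left=(308,222,328,236),right=(297,231,312,246))
def pin(side,n="scene"):
    p,_=optics.get_image(n);x0,y0,x1,y1=BOX[side]
    H=cv2.cvtColor(p,cv2.COLOR_RGB2HSV)[y0:y1,x0:x1].astype(int)
    m=(abs(H[...,0]-13)<6)&(H[...,1]>110)
    v,u=np.nonzero(m);return np.array([u.mean()+x0,v.mean()+y0,len(u)]) if len(u) else None
def turn(d):
    q=np.array(r.read_state()["joint_positions"]) if turn.q is None else turn.q
    q=q.copy();q[5]+=d;turn.q=q;r.movej(q);return r.read_state()
turn.q=None
E
python3 - <<'E'
from h import *
p=[.6254,-.0195,.11];y=YA+np.pi/6
print("pin",pin("left"))
r.reach(p,Q(y)); s=r.read_state();print(s["torque"],s["contact_force"],pin("left"))
command_gripper(.03,20); s=r.read_state();print("grip",s["grip_width"],s["grip_force"],s["torque"],s["contact_force"],s["time_s"])
for d in [.05,.05,.03,.03]:
    s=turn(d);print(turn.q[5],s["joint_positions"][5],s["torque"],s["contact_force"],s["time_s"],pin("left"))
pth=optics.get_image("scene")[0][180:280,250:380];cv2.imwrite("pics/c3.png",cv2.resize(pth,None,fx=5,fy=5,interpolation=cv2.INTER_CUBIC)[:,:,::-1])
E
```

```text
pin [317.8077 230.3077  26.    ]
[-0.0131 -0.0168 -0.006 ] [0.7231 0.0996 0.0767] [317.64 230.4   25.  ]
grip 0.034836174314156136 20.391356348991394 [ 0.0153 -0.0109 -0.0266] [-0.0823 -0.0448  0.7364] 10.1167
-0.3712836750372864 -0.3720673153072671 [ 0.0425  0.1242 -0.2401] [-0.6632  0.2905  0.4344] 10.3667 [317.6 230.4  25. ]
-0.3212836750372864 -0.32284339083222396 [ 0.0314  0.1176 -0.14  ] [0.0314 0.5743 1.2587] 10.6667 [317.5    230.5417  24.    ]
-0.29128367503728636 -0.2926256956668059 [ 0.0562  0.0834 -0.0147] [0.1126 0.8216 0.8401] 10.9667 [317.4348 230.6522  23.    ]
-0.26128367503728633 -0.26221933863736874 [ 0.0859  0.0778 -0.0704] [-0.124   0.1759  1.584 ] 11.2667 [317.4348 230.6522  23.    ]
```

View pics/c3.png

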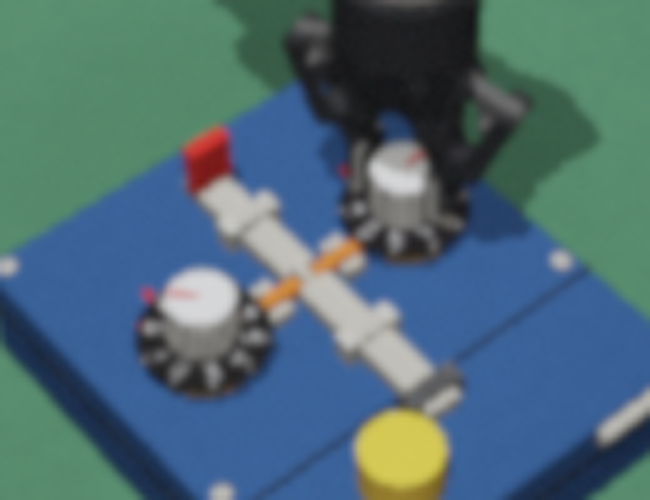

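The crop shows the fingers on the left knob at (400,165), with the left pin still riding at (335,255). I'll continue in small steps with automatic stops.

```bash
python3 - <<'E'
from h import *
b=pin("left");turn(0)
for i in range(18):
    s=turn(.03);c=pin("left");t=s["torque"][2]
    print("%.3f %.4f tz %.3f"%(turn.q[5],s["joint_positions"][5],t),c,s["time_s"])
    if abs(t)>.36 or np.hypot(*(c-b)[:2])>.9: break
r.hold(.1);print(r.read_state()["torque"],pin("left"))
E
```

```text
-0.232 -0.2324 tz -0.071 [317.4348 230.6522  23.    ] 11.9167
-0.202 -0.2027 tz -0.064 [317.4348 230.6522  23.    ] 12.2167
-0.172 -0.1727 tz -0.047 [317.625  230.5417  24.    ] 12.5167
-0.142 -0.1428 tz -0.029 [317.68 230.44  25.  ] 12.8167
-0.112 -0.1127 tz -0.130 [317.68 230.44  25.  ] 13.1167
-0.082 -0.0828 tz -0.086 [317.625  230.5417  24.    ] 13.4167
-0.052 -0.0528 tz -0.147 [317.8261 230.4348  23.    ] 13.7167
-0.022 -0.0229 tz -0.114 [318.3182 230.0909  22.    ] 14.0167
[-0.0435  0.0703 -0.0576] [318.3182 230.0909  22.    ]
```

```bash
cat >> h.py <<'E'
def prof(p,sg,n="scene",off=(0,0)):
    """orange-ness (R-B) along the pin's line, case y = 0..60 mm"""
    c,s=np.cos(YA),np.sin(YA);l=np.arange(4,56,4)*.001*sg
    X=np.c_[O[0]-s*l,O[1]+c*l,np.full(len(l),.078)];uv=(proj(n,X)+off).astype(np.float32)
    f=p.astype(np.float32);g=f[...,0]-f[...,2]
    return np.round(cv2.remap(g,uv[:,:1],uv[:,1:],cv2.INTER_LINEAR).ravel()).astype(int)
L=np.array([.6254,-.0195]);O=L-.068*np.array([-np.sin(YA),np.cos(YA)])
E
python3 - <<'E'
from h import *
# scene offset: case origin seen 5-6 mm off
a=np.load("scene0.npz")["p"];p=optics.get_image("scene")[0]
D=np.array([[.6288,-.0249,.115]]);off=proj("scene",D)-proj("scene",[[*L,.115]]);print(O,off)
for q in(a,p): print(prof(q,1,off=off[0]),prof(q,-1,off=off[0]))
s=np.vstack([cv2.resize(q[218:248,295:335],None,fx=14,fy=9,interpolation=cv2.INTER_CUBIC) for q in(a,p)]);cv2.imwrite("pics/c4.png",s[:,:,::-1])
E
```

```text
[ 0.6082 -0.0853] [[-0.1018  1.7836]]
[14 32 52 81 96 81 80 80 78 44  5  1  1] [ 71 109 106  86  84  75  39   2   0   4   4   5   5]
[ 7 -4  3 61 94 82 80 81 83 59  9  0  0] [ 72 109 106  87  84  75  39   2  -1   4   4   5   4]
```

View pics/c4.png

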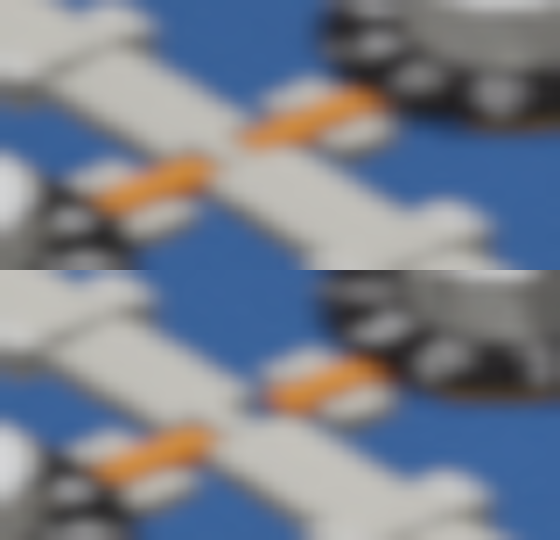

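The lower half shows the left pin's inner end moved from (245,140) to (270,130), about 1.8 px or 8 mm, uncovering the bolt's end, so it has snapped in. Next is the right dial.

```bash
python3 - <<'E'
from h import *
T=np.array([.5910,-.1510])
command_gripper(.06,20)
s=r.read_state();r.move_straight([*s["eef_pos"][:2],.15],speed=.15)
print("pinL",pin("left"))
y=YA-np.pi/3
r.reach([*T,.15],Q(y)); r.move_straight([*T,.11],speed=.08,max_force=6)
c=center(T,.11,y);print(c)
command_gripper(.03,20);s=r.read_state();print("grip",s["grip_width"],s["grip_force"],s["torque"],s["contact_force"],s["time_s"],pin("right"))
for d in [.1]*6:
    s=turn(-d);print(turn.q[5],s["joint_positions"][5],s["torque"],s["contact_force"],s["time_s"],pin("right"))
p=optics.get_image("scene")[0];q=optics.get_image("top")[0]
cv2.imwrite("pics/c5.png",np.hstack([cv2.resize(a,(400,400),interpolation=cv2.INTER_CUBIC) for a in (p[200:280,260:340],q[165:225,325:395])])[:,:,::-1])
E
```

```text
pinL [318.3182 230.0909  22.    ]
hits [np.float64(0.012203736773020897), np.float64(-0.012004754079241753)] t 18.225
[ 0.591  -0.1511]
grip 0.035645120313131634 20.546976327896118 [-0.327   0.0719 -0.0459] [-0.3649 -2.2776  0.4375] 18.5583 [305.6071 238.4286  28.    ]
0.8271801328728045 0.8293588108866878 [-0.2386 -0.0429  0.2192] [ 0.3705 -1.4986  0.338 ] 18.8583 [305.8214 238.2857  28.    ]
0.7271801328728045 0.7308050327912933 [-0.2878  0.0032  0.3039] [-0.2105 -0.2585 -0.4047] 19.1583 [305.6897 238.3103  29.    ]
0.6271801328728045 0.6313716887215265 [-0.2912 -0.0246  0.1703] [ 0.6067 -1.9354  0.1372] 19.4583 [305.375  238.4062  32.    ]
0.5271801328728045 0.5315397849819475 [-0.3983 -0.0544  0.2236] [ 0.5834 -1.5632 -0.0798] 19.7583 [305.5333 238.3667  30.    ]
0.42718013287280454 0.4315670294862902 [-0.4387 -0.0542  0.159 ] [ 0.9357 -2.417  -1.5755] 20.0583 [305.5333 238.3667  30.    ]
0.32718013287280456 0.33156539858456985 [-0.4038 -0.1175  0.218 ] [ 0.8055 -2.4961 -1.9531] 20.3583 [305.6071 238.4286  28.    ]
```

View pics/c5.png

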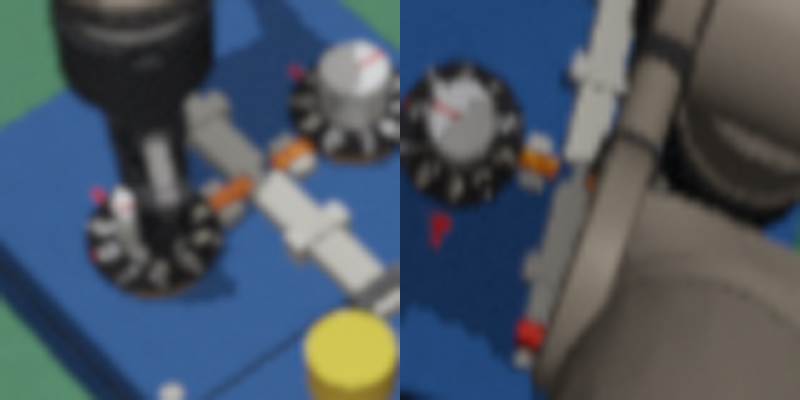

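The scene half shows the right pin visible at (230,190), still riding, and the right dial's tick at (95,255), so the dial follows. Continuing.

```bash
python3 - <<'E'
from h import *
b=pin("right");turn(0);turn(-.06);turn(-.06)
for i in range(20):
    s=turn(-.03);c=pin("right");t=s["torque"][2]
    print("%.3f %.4f tz %.3f"%(turn.q[5],s["joint_positions"][5],t),c,s["time_s"])
    if abs(t)>.4 or np.hypot(*(c-b)[:2])>.8: break
r.hold(.1);print(r.read_state()["torque"],pin("right"))
print(prof(np.load("scene0.npz")["p"],-1,off=(-.1,1.78)),prof(optics.get_image("scene")[0],-1,off=(-.1,1.78)))
E
```

```text
0.179 0.1813 tz 0.016 [305.3125 238.4375  32.    ] 21.5583
0.149 0.1506 tz 0.040 [305.5172 238.4138  29.    ] 21.8583
0.119 0.1204 tz -0.027 [305.8462 238.2308  26.    ] 22.1583
0.089 0.0903 tz 0.027 [306.2083 237.9583  24.    ] 22.4583
0.059 0.0603 tz 0.093 [306.5652 237.6957  23.    ] 22.7583
[-0.6167 -0.2736 -0.0059] [306.5    237.8182  22.    ]
[ 72 109 105  86  84  75  39   2   0   4   4   5   5] [71 98 97 78 51 20  2 -2 -2  1 -1 -2 -2]
```

The outer end of the pin is now hidden by the finger, while the inner end is unchanged, so it has not snapped. I'll watch the inner end instead.

```bash
python3 - <<'E'
from h import *
turn(0)
for i in range(16):
    s=turn(-.03);t=s["torque"][2];f=prof(optics.get_image("scene")[0],-1,off=(-.1,1.78))
    print("%.3f %.4f tz %.3f"%(turn.q[5],s["joint_positions"][5],t),f[:7],s["time_s"])
    if abs(t)>.4 or f[:2].sum()<110: break
r.hold(.1);print(r.read_state()["torque"],prof(optics.get_image("scene")[0],-1,off=(-.1,1.78)))
E
```

```text
0.030 0.0303 tz 0.104 [71 99 97 74 40  9 -1] 23.5083
-0.000 0.0006 tz 0.015 [71 97 90 60 29  6  0] 23.8083
-0.030 -0.0294 tz 0.060 [70 94 83 45 14  3 -1] 24.1083
-0.060 -0.0593 tz 0.073 [69 93 78 37  7  0 -2] 24.4083
-0.090 -0.0893 tz 0.057 [67 87 69 28  4  0 -1] 24.7083
-0.120 -0.1193 tz 0.044 [62 76 50 19  3 -1 -1] 25.0083
-0.150 -0.1494 tz 0.026 [62 75 49 16  2 -1 -2] 25.3083
-0.180 -0.1794 tz 0.120 [54 69 39 13  1 -2 -2] 25.6083
-0.210 -0.2093 tz 0.128 [42 55 28  7  0  0 -1] 25.9083
[-0.5678 -0.3313 -0.0213] [42 54 28  7  0  0 -1 -3 -3 -3 -3 -3 -1]
```

```bash
python3 - <<'E'
from h import *
T=np.array([.5910,-.1511])
command_gripper(.06,20)
r.reach([*T,.11],Q(YA-np.pi/3))
p=optics.get_image("scene")[0];print(pin("right"),prof(p,-1,off=(-.1,1.78)),r.read_state()["time_s"])
cv2.imwrite("pics/c6.png",cv2.resize(p[200:270,260:340],None,fx=8,fy=8,interpolation=cv2.INTER_CUBIC)[:,:,::-1])
E
```

```text
[305.5    238.3929  28.    ] [57 96 97 85 82 68 33  8  8  8  4  4  4] 27.625
```

View pics/c6.png

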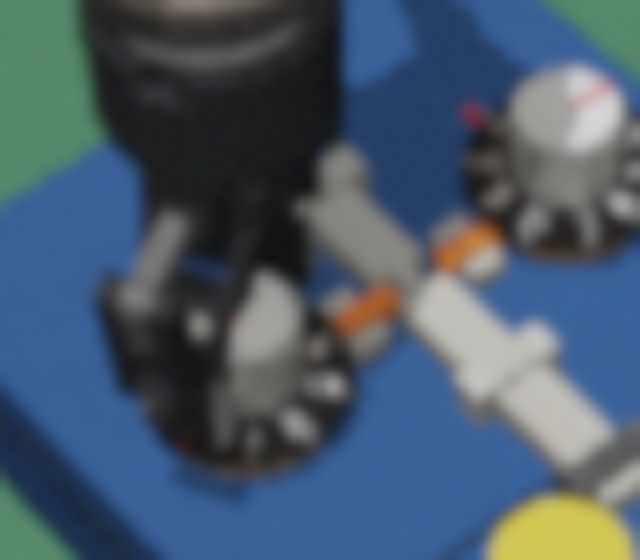

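The right pin at (365,310) is still riding; the right dial's red tick is at (185,447). I'll compute the angle and continue with the fresh grip.

```bash
python3 - <<'E'
from h import *
T=np.array([.5910,-.1511])
for n,uv in (("now",(283.1,255.9)),("start",(278,245.4))):
    X=plane("scene",[np.array(uv)-(-.1,1.78)],.083)[0];v=X[:2]-T
    print(n,np.hypot(*v),"theta",(np.pi+YA-np.arctan2(v[1],v[0]))%(2*np.pi))
command_gripper(.03,20);turn(0)
b0=prof(optics.get_image("scene")[0],-1,off=(-.1,1.78))
for i in range(12):
    s=turn(-.03);t=s["torque"][2];f=prof(optics.get_image("scene")[0],-1,off=(-.1,1.78))
    print("%.3f %.4f tz %.3f"%(turn.q[5],s["joint_positions"][5],t),f[:7],s["time_s"])
    if abs(t)>.4 or f[:2].sum()<b0[:2].sum()-45: break
r.hold(.1);print(r.read_state()["torque"])
E
```

```text
now 0.029214231631499377 theta 4.4361432722189935
start 0.033177425586086086 theta 5.704209507415465
0.897 0.8972 tz 0.191 [30 85 97 85 82 67 32] 28.5083
0.867 0.8676 tz 0.108 [-10  25  82  85  82  70  33] 28.8083
[-0.0003  0.0437  0.0837]
```

Right pin snapped in. Release, lift, and measure both pins' shifts accurately.

```bash
python3 - <<'E'
from h import *
command_gripper(.06,20)
s=r.read_state();r.move_straight([*s["eef_pos"][:2],.17],speed=.15)
c,sn=np.cos(YA),np.sin(YA)
hb=O+np.array([c,sn])*-.085
command_gripper(.04)
r.reach([*hb,.17],Q(YA))
p=optics.get_image("scene")[0];a=np.load("scene0.npz")["p"]
def edge(q,sg):
    l=np.arange(0,30,.5)*.001*sg;X=np.c_[O[0]-sn*l,O[1]+c*l,np.full(len(l),.078)]
    uv=(proj("scene",X)+(-.1,1.78)).astype(np.float32);f=q.astype(np.float32);g=cv2.remap(f[...,0]-f[...,2],uv[:,:1],uv[:,1:],cv2.INTER_CUBIC).ravel()
    k=np.nonzero(g<55)[0];k=k[k<45];return (k.max()/2 if len(k) else -1),np.round(g[::4]).astype(int)
for sg in(1,-1): print(sg,edge(a,sg),edge(p,sg))
print(pin("left"),pin("right"),hb,r.read_state()["time_s"])
cv2.imwrite("pics/c7.png",cv2.resize(p[195:265,260:340],None,fx=9,fy=8,interpolation=cv2.INTER_CUBIC)[:,:,::-1])
E
```

```text
1 (np.float64(12.5), array([ 26,  13,  12,  17,  32,  43,  50,  65,  80, 102, 105,  91,  82,
        75,  80])) (np.float64(15.5), array([  4,   6,   5,   1,  -5,  -8,   3,  28,  62,  93, 104,  92,  84,
        77,  80]))
-1 (np.float64(2.5), array([ 26,  45,  71,  99, 115, 118, 110, 100,  87,  84,  84,  84,  81,
        65,  41])) (np.float64(9.5), array([  4,  -3, -22, -19,  11,  60,  90,  97,  89,  85,  86,  85,  77,
        57,  31]))
[318.3182 230.0909  22.    ] [304.8 238.8  15. ] [ 0.526  -0.0638] 31.2
```

View pics/c7.png

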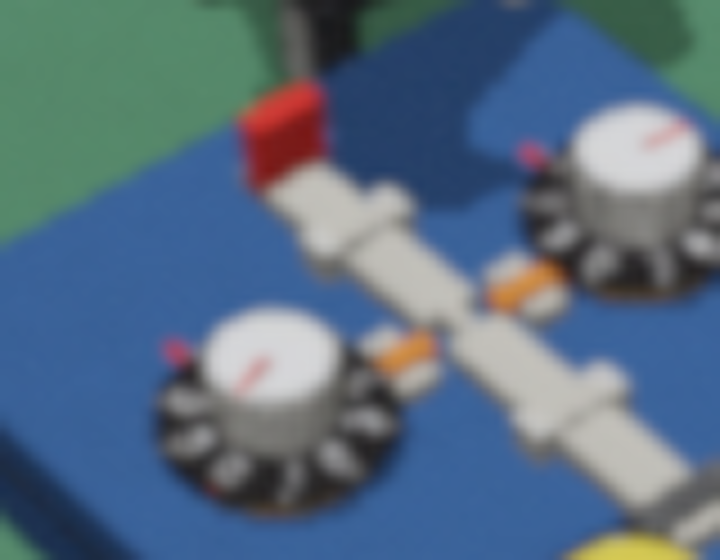

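```bash
python3 - <<'E'
from h import *
c,sn=np.cos(YA),np.sin(YA)
print("8mm px",np.diff(proj("scene",[[*O,.078],[O[0]-sn*.008,O[1]+c*.008,.078]]),axis=0))
for nm,p in(("before",np.load("scene0.npz")["p"]),("now",optics.get_image("scene")[0])):
    q=cv2.resize(p[215:255,290:340],None,fx=6,fy=6,interpolation=cv2.INTER_CUBIC).astype(int)
    m=(q[...,0]-q[...,2]>55)
    v,u=np.nonzero(m);uv=np.c_[(u+.5)/6-.5+290,(v+.5)/6-.5+215]-(-.1,1.78)
    X=plane("scene",uv,.078)[:,:2]-O;cx=X[:,0]*c+X[:,1]*sn;cy=-X[:,0]*sn+X[:,1]*c
    for s in(1,-1):
        k=(abs(cx)<.012)&(cy*s>-.005)&(cy*s<.05); k&=(cy>.0025) if s>0 else (cy<.0025)
        print(nm,s,"inner",np.percentile(cy[k]*s,2),"outer",np.percentile(cy[k]*s,98),"x",np.median(cx[k]))
E
```

```text
8mm px [[ 2.3344 -1.5055]]
before 1 inner 0.010109511665572977 outer 0.03983957212110694 x -0.0038590616789734395
before -1 inner 0.0014420785861729449 outer 0.026531579830432268 x -0.003501587424869267
now 1 inner 0.016369471333816013 outer 0.040566569843039635 x -0.0035402233167892995
now -1 inner 0.008020372747001838 outer 0.02647750007189588 x -0.003771513592249846
```

Both pins moved in equally (6.3 and 6.6 mm at a blur-limited edge, ending symmetric), so both are snapped. Crop c7 shows the handle at (285,130) clear under the gripper. Now draw the bolt with a force guard.

```bash
python3 - <<'E'
from h import *
u=np.array([np.cos(YA),np.sin(YA),0]);hb=np.array([.526,-.0638,0])
print("down",r.move_straight(hb+[0,0,.109],speed=.08,max_force=6))
command_gripper(.0,20);s=r.read_state();print(s["grip_width"],s["grip_force"],s["contact_force"],s["time_s"])
p0=np.array(s["eef_pos"])
print("test",r.move_straight(hb-.006*u+[0,0,.109],speed=.015,max_force=9));s=r.read_state();print((s["eef_pos"]-p0)@u,s["contact_force"],s["contact_force"]@u,s["time_s"])
E
```

```text
down False
0.009816579910743719 24.98773455619812 [-1.9972  0.649   4.1981] 32.5333
test False
-0.0047376852539460015 [ 5.3526 -0.8613  2.1268] 5.396449016460315 33.0833
```

Moves freely, with only friction. Pull to the end.

```bash
python3 - <<'E'
from h import *
u=np.array([np.cos(YA),np.sin(YA),0]);hb=np.array([.526,-.0638,0])
print("pull",r.move_straight(hb-.0335*u+[0,0,.109],speed=.025,max_force=10));s=r.read_state();print((hb-s["eef_pos"])@u,s["contact_force"]@u,s["time_s"])
command_gripper(.04);e=np.array(r.read_state()["eef_pos"])
r.move_straight([e[0],e[1],.2],speed=.15);r.reach([.40,-.25,.3],Q(YA))
p,d=optics.get_image("top");q=optics.get_image("scene")[0]
H=cv2.cvtColor(p,cv2.COLOR_RGB2HSV)[205:240,335:360].astype(int)
m=((H[...,0]<6)|(H[...,0]>174))&(H[...,1]>140)&(H[...,2]>60)
W=cloud("top",d)[205:240,335:360];print("handle",np.median(W[m],0),((np.median(W[m],0)-[.5253,-.0632,0])@-u),r.read_state()["time_s"])
cv2.imwrite("pics/c8.png",np.hstack([cv2.resize(a,(400,400),interpolation=cv2.INTER_CUBIC) for a in (q[190:280,260:350],p[140:240,305:405])])[:,:,::-1])
E
```

```text
pull False
0.03207106298249963 5.238576969953941 34.3333
handle [ 0.4943 -0.0547  0.1143] 0.03213512375983751 36.5333
```

View pics/c8.png

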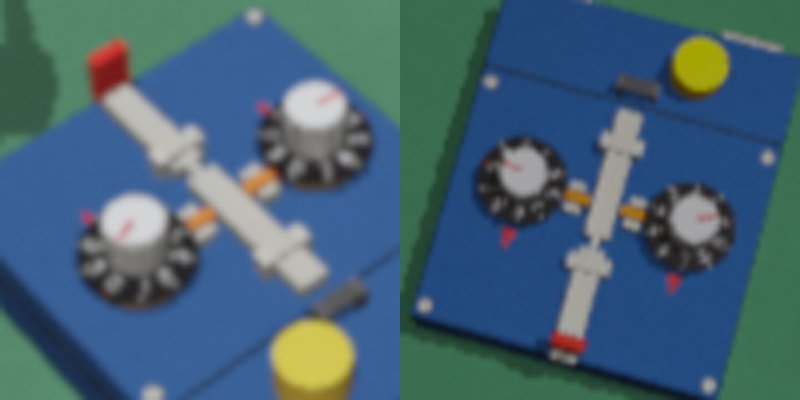

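The bolt is drawn 32 mm (handle at (568,345)) with the notches past the pins, both pins are in, and the tin is upright at (700,65). The arm is clear of everything.

```bash
python3 -c "
from workcell import r
print(r.finish_job())"
```

```text
the job is handed in; nothing more can be done
None
```

The case is unlocked: both pins have snapped in, with the left dial near 3 and the right near 7. The bolt is drawn 32 mm by camera, the tin still stands on the lid, and I handed the job in after about 37 s of the 64 s allowed; no verdict came back.

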